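Fish the long spatula out through the hatch of the soaking box

TASK

First set the yellow drip tray down on its grey base so that both pegs come up through its holes, it sits fully home, and let go of it. Then take the long spatula out of the half-covered soaking box: it is longer than the hatch, so tilt it handle up and draw it out on the slant, and finish while still holding it, clearly slanting with the blade tip lowest, still, its tip over the middle of the tray and just above the tray's black handle without touching it. Leave the jar, the cast and the glue bottle where they are.

Things in the scene. Friction and masses are not known exactly. Their poses are not given: they have to be found in the camera images.
- soak_box: Fixed grey box, 240 x 130 x 72 mm, its -x half under a blue cover (x -120 to 0 mm, z 68 to 72). Origin: centre of underside; x lengthwise towards the open half, which faces the robot. Walls 5 mm thick, 68 high; inside 230 x 120, floor at z = 14 mm. Two white cross ribs inside (6 mm wide, at x = +2 and +88, tops at z = 30) carry the spatula's handle.
- hatch (a point): Centre of the open half (the hatch), at the level of the cover's top (z = 72 mm): opening 115 mm along the box's x (0 to +115) by 120 mm across. Axes as the box.
- spatula_handle (a point): Centre of the wooden handle (110 long in x, 16 wide in y, 14 thick in z, mm) of a loose plaster spatula, 200 mm, 60 g. x runs from blade to handle: handle end at +55, steel blade (22 wide, 4 thick) from -55 to its tip at -145. At the start level on the ribs, about along the box, blade under the cover, handle under the hatch, this point 37 mm above the worktop.
- spatula_tip (a point): Tip of the spatula's blade, mid thickness; axes as the spatula.
- spatula: The same spatula; origin at the middle of its length, 45 mm in -x from the handle's centre. Axes as there.
- drip_base: Fixed grey base plate 106 x 76 x 8 mm on the worktop with two upright steel pegs at x = +38 and -38 mm (10 mm thick, conical tips, tops 26 mm above the worktop). Origin: centre of its underside; x along the line of the pegs.
- tray_grip (a point): Centre of the black bow handle's bar (54 long in x, 12 wide, 14 mm high) over the middle of the loose yellow drip tray, 150 g, 47 mm above its underside. Tray: plate 100 x 70 x 6 mm, holes of 14 mm at x = +38 and -38, well with 17 mm high rim between. Fits either way round. Seated, it rests flat on the base plate and this point is 55 mm above the worktop.
- drip_tray: The same tray; origin: centre of its underside.
- wax_jar: Bystander: brown jar with white lid, 52 mm wide, 48 high. Origin: centre of its underside.
- cast_blue: Bystander: dental cast on a blue base, 56 x 66 x 42 mm. Origin: centre of its underside.
- glue_bottle: Bystander: small white bottle with yellow cap, 24 mm wide, 76 high. Origin: centre of its underside.

How it is judged:
By the outcome, as a careful person would: the job done as asked, in the order asked, and still so for the second after the job is handed in, while the arm keeps its last pose, push and grip.
It also fails if it takes over 64 s, if anything falls off the work surface, if the arm or the gripper's body presses on something with over 40 N, if the wrist force passes 120 N, or if a joint passes its speed limit or range.

ROBOT

A 6-joint arm with a two-finger parallel gripper is mounted at the origin on a cart in front of the work surface, level with it; the furniture and walls round the work are solid. World frame = base frame: x ahead of the robot, y to its left, z up, the work surface at z = 0. Lengths are in m, angles in rad, forces in N, time in s.
With the tool pointing down it reaches from about 0.35 to 0.775 m from the base axis. Payload 5.5 kg.
Tool frame: the origin (TCP) lies between the finger pads; the fingertips stand 17 mm ahead of it and the grasp point (between the pads) lies 2 mm behind it (env.finger_overhang is the distance from the TCP to the fingertips, in m); z points along the fingers, y is the line along which they close (so a half turn about z gives the same grasp; the last joint's range is limited). The gripper opens to 85 mm and grips with 20 to 120 N. Pads are 22 mm wide; open, the fingers measure 114 mm over their backs; the gripper's body (76 mm by 85 mm) begins 54 mm behind the grasp point. The pads swing forward as they close: fully open they stand 13 mm farther back than shut.
Start: joints at [-1.471, 0.313, 0.046, 1.304, 0, 1.431], TCP at [0.137, -0.559, 0.248] pointing down, gripper open.
Joint ranges: [-2.76, 2.76], [-0.86, 1.69], [-1.03, 1.26], [-2.2, 2.34], [-1.47, 1.5], [-3.14, 3.14]. Speed limits (rad/s): [2.57, 2.57, 3.14, 3.14, 3.14, 3.14].

INTERFACE

Orientations are given as a unit quaternion [w, x, y, z].
In Python, from workcell import env gives the robot as it stands. The module is installed in compiled form; this text tells all that it offers.
- The arm moves only by the shell command python3 -m pendant 'ROWS' [FORCE]. ROWS is JSON, a list of rows, each a list of 5 numbers: the gripper's target within -1 to 1 (fully open at 1, half-way at 0, shut at -1), then the shift along the tool's x, y, z in m, then the turn about the tool's z in rad. A call has 1 to 8 rows; each row shifts and turns the commanded pose from where the row before left it, along the tool's axes as they then stand; what a row does not reach is not made up. A row lasts 1/8 s, in which the tool goes at most 62.5 mm and 10.7 degrees, less where a joint would pass 70% of its speed; a pose out of reach is approached as far as the arm can. A call with a gripper value outside its range is refused whole. The fingers move at their own pace and stop on an object; FORCE is the grip in N (left out, the last holds). Time passes only in rows, so rows that do not move let the fingers close. It gives the time, the measured TCP pose, the force, the opening and the grip force at its end, in the units of the state.
- env.get_state(): the state, without advancing time (a new reading comes with each control period).
- env.read_camera(name): name is "scene" or "side" or "wrist"; returns the picture (384x512x3 uint8, red, green, blue); there is no depth.
- env.calibration(name): a dict with "K" (3x3 intrinsics, pixels), "T" (4x4, takes a point from camera to world coordinates); the wrist camera has in their place "tool_from_camera" (4x4, takes a point from camera to tool coordinates, whose origin is the TCP and whose axes are the flange's). Camera axes: x right, y down, z forward; pixel columns grow to the right and rows downward; lengths in m; the calibration is good to about 2 mm. A picture is of the moment at which its call begins: read the wrist's pose just before it. calibration takes no time and is no camera call.
- env.hand_in(): hands the job in; it is judged then, once.
Trained networks look in the newest picture that a camera, given by its name, has taken for a name from the list of things; names that differ only in an ending like _2 or _b are one class to them, and where a whole thing is asked for, a point or a joint stands for the part that bears it (a point fixed in the world has none). Each returns a list of dicts, best first, with "score" (0 to 1); they miss things now and then, are a little off and sometimes report something else, mostly with a low value. They report only what shows in the picture. A call takes as long as a camera call.
- env.recognise(camera, label): "centre" ([column, row] in pixels, amid what is visible of it).
The state is a dict: "clock": time; "joint_pos": joint angles; "qvel": joint speeds; "tau": joint torques, N m; "tcp_pos": TCP position; "orientation": TCP orientation; "wrist_force": force on the tool from outside, world axes, zero at the start; "ft_torque": the same for the moment, N m; "finger_gap": finger opening in m; "grip_force": force on a finger pad.
Only numpy, scipy, OpenCV 4.12 (cv2) and the standard library are available. Lean on these libraries where they do the work, as an engineer would, in place of code of your own. Each camera call takes 0.05 s, during which the arm holds its last target. There are 200 camera calls.

## Working session

There is one attempt and no reset: what is moved stays moved. The work goes in short steps, Python scripts to look and compute and a shell command to move; the robot and the scene stay as the last step left them, time stands still between calls to the robot, and variables do not carry over. Pictures are saved under pics/ and viewed, at most 10 in all, crops included, and the job is handed in when it is done.

```bash
mkdir -p pics; cat > h.py <<'E'
import numpy as np, cv2
from workcell import env
from scipy.spatial.transform import Rotation as R
def pose():
    s=env.get_state(); q=s["orientation"]
    T=np.eye(4); T[:3,:3]=R.from_quat([q[1],q[2],q[3],q[0]]).as_matrix(); T[:3,3]=s["tcp_pos"]; return T
def cam(name,T=None):
    c=env.calibration(name)
    return np.array(c["K"]), (np.array(c["T"]) if "T" in c else (pose() if T is None else T)@np.array(c["tool_from_camera"]))
def ray(K,T,px,z):
    d=T[:3,:3]@np.linalg.inv(K)@np.array([px[0],px[1],1.]); o=T[:3,3]
    return o+d*(z-o[2])/d[2]
def proj(K,T,p):
    q=np.linalg.inv(T)@np.append(p,1); u=K@q[:3]; return u[:2]/u[2]
def save(img,n): cv2.imwrite("pics/"+n,cv2.cvtColor(img,cv2.COLOR_RGB2BGR))
E
python3 - <<'E'
from h import *
ims=[]
for n in ("scene","side"):
    im=env.read_camera(n); save(im,n+"0.png"); K,T=cam(n); print(n,T[:3,3].round(3))
    for l,z in [("soak_box",.07),("spatula_handle",.037),("drip_base",.008),("tray_grip",.047),("drip_tray",.006),("wax_jar",.024),("cast_blue",.02),("glue_bottle",.04)]:
        r=env.recognise(n,l)
        print(l,[(np.round(x["centre"]),round(x["score"],2),ray(K,T,x["centre"],z).round(3)[:2]) for x in r[:2]])
s=env.get_state(); print(s["clock"],s["finger_gap"],pose().round(3))
print(env.calibration("wrist"))
E
```

```text
scene [0.103 0.774 0.774]
soak_box [(array([240., 223.]), 0.9, array([ 0.55 , -0.056]))]
spatula_handle [(array([246., 222.]), 0.75, array([ 0.555, -0.107]))]
drip_base [(array([257., 193.]), 0.59, array([ 0.612, -0.307]))]
tray_grip [(array([306., 203.]), 0.75, array([ 0.422, -0.263])), (array([243., 225.]), 0.49, array([ 0.551, -0.078]))]
drip_tray [(array([302., 201.]), 0.94, array([ 0.454, -0.325])), (array([242., 225.]), 0.67, array([ 0.58 , -0.124]))]
wax_jar []
cast_blue [(array([292., 171.]), 0.57, array([ 0.551, -0.48 ])), (array([257., 194.]), 0.26, array([ 0.602, -0.284]))]
glue_bottle [(array([250., 282.]), 0.48, array([0.435, 0.116])), (array([225., 182.]), 0.44, array([ 0.724, -0.283]))]
side [0.033 0.782 0.785]
soak_box [(array([241., 226.]), 0.83, array([ 0.571, -0.067]))]
spatula_handle [(array([252., 232.]), 0.7, array([ 0.555, -0.097]))]
drip_base [(array([270., 201.]), 0.93, array([ 0.61 , -0.308]))]
tray_grip [(array([323., 211.]), 0.68, array([ 0.415, -0.281]))]
drip_tray [(array([322., 213.]), 0.87, array([ 0.434, -0.327])), (array([247., 230.]), 0.57, array([ 
[... 235 characters left out ...]
48, 0.088]))]
glue_bottle []
0.9 0.08541315249077794 [[ 0.971  0.238  0.     0.137]
 [ 0.238 -0.971 -0.    -0.559]
 [-0.     0.    -1.     0.248]
 [ 0.     0.     0.     1.   ]]
{'K': array([[282.58629898,   0.        , 253.94753142],
       [  0.        , 282.58629898, 187.88469606],
       [  0.        ,   0.        ,   1.        ]]), 'tool_from_camera': array([[-3.25547783e-04, -9.63521490e-01, -2.67630778e-01,
         6.77091077e-02],
       [ 9.99999892e-01, -4.02783392e-04,  2.33690259e-04,
        -1.17432551e-03],
       [-3.32962819e-04, -2.67630673e-01,  9.63521516e-01,
        -1.24826124e-01],
       [ 0.00000000e+00,  0.00000000e+00,  0.00000000e+00,
         1.00000000e+00]])}
```

View pics/scene0.png

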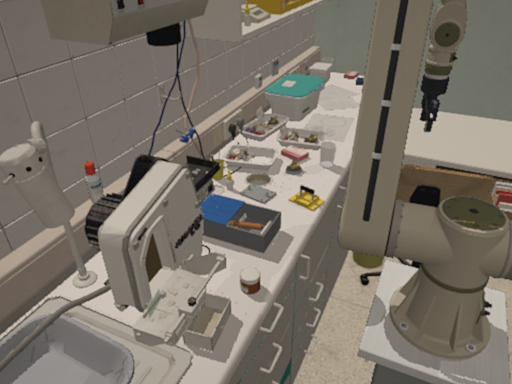

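View pics/side0.png

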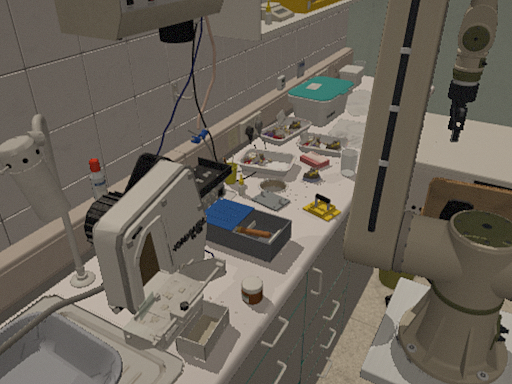

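The pictures show the box at about (240,223) in the scene view, with its blue cover on the far side. The yellow tray is near (306,200), the base near (257,193), the jar near (250,282), and the cast and bottle lie farther off. I'll bring the wrist camera over the area.

```bash
python3 -m pendant '[[1,0.05,-0.0225,-0.012,0],[1,0.05,-0.0225,-0.012,0],[1,0.05,-0.0225,-0.012,0],[1,0.05,-0.0225,-0.012,0],[1,0.05,-0.0225,-0.012,0],[1,0.05,-0.0225,-0.012,0],[1,0.05,-0.0225,-0.012,0],[1,0.05,-0.0225,-0.012,0]]'
python3 -m pendant '[[1,0,0,0,0],[1,0,0,0,0]]'
python3 - <<'E'
from h import *
T0=pose(); print(T0.round(3)); im=env.read_camera("wrist"); save(im,"w1.png"); K,T=cam("wrist",T0)
for l,z in [("soak_box",.07),("spatula_handle",.037),("drip_base",.008),("tray_grip",.047),("drip_tray",.006),("wax_jar",.024),("cast_blue",.02),("glue_bottle",.04)]:
    r=env.recognise("wrist",l)
    print(l,[(np.round(x["centre"]),round(x["score"],2),ray(K,T,x["centre"],z).round(3)[:2]) for x in r[:2]])
E
```

```text
clock: 1.9
tcp_pos: [0.4837, -0.2874, 0.3449]
orientation: [0.0, 0.993, 0.12, 0.0]
wrist_force: [0.4, -0.1, 0.1]
finger_gap: 0.0854
grip_force: 0.0
clock: 2.15
tcp_pos: [0.4823, -0.2886, 0.344]
orientation: [0.0, 0.993, 0.12, -0.0]
wrist_force: [0.7, -1.0, -0.8]
finger_gap: 0.0854
grip_force: 0.0
[[ 0.971  0.238 -0.001  0.482]
 [ 0.238 -0.971 -0.    -0.289]
 [-0.001 -0.    -1.     0.344]
 [ 0.     0.     0.     1.   ]]
soak_box [(array([139.,  66.]), 0.59, array([ 0.564, -0.112])), (array([284., 183.]), 0.59, array([ 0.457, -0.338]))]
spatula_handle [(array([124.,  83.]), 0.93, array([ 0.538, -0.081]))]
drip_base [(array([291.,  72.]), 0.58, array([ 0.614, -0.313])), (array([403., 141.]), 0.55, array([ 0.557, -0.517]))]
tray_grip [(array([277., 181.]), 0.74, array([ 0.453, -0.332]))]
drip_tray [(array([279., 182.]), 0.96, array([ 0.444, -0.341]))]
wax_jar [(array([ 14., 120.]), 0.56, array([0.444, 0.082]))]
cast_blue [(array([404., 143.]), 0.77, array([ 0.554, -0.514])), (array([124.,  84.]), 0.49, array([ 0.537, -0.073]))]
glue_bottle []
```

View pics/w1.png

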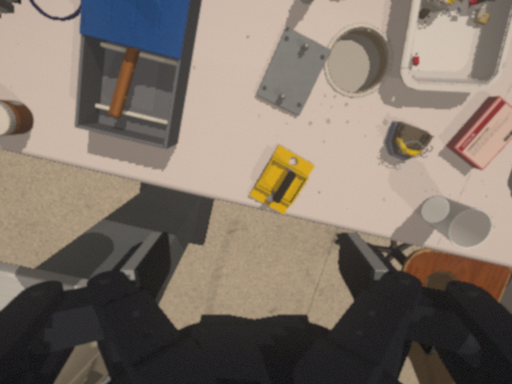

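The wrist view shows the tray at (282,180) with its bar running down and slightly left. The base is at (292,70), and the handle in the box runs from (130,55) to (116,112). I'll segment the tray and base for position and yaw.

```bash
python3 - <<'E'
from h import *
im=cv2.imread("pics/w1.png"); hsv=cv2.cvtColor(im,cv2.COLOR_BGR2HSV)
K,T=cam("wrist")
def blob(m,z,seed):
    n,lab,st,ce=cv2.connectedComponentsWithStats(cv2.morphologyEx(m,cv2.MORPH_CLOSE,np.ones((5,5))))
    i=1+np.argmin(np.linalg.norm(ce[1:]-seed,axis=1)+1e3*(st[1:,4]<80))
    ys,xs=np.where(lab==i); 
    P=np.array([ray(K,T,p,z)[:2] for p in zip(xs,ys)],np.float32)*1000
    (c,s,a)=cv2.minAreaRect(P); b=cv2.boxPoints((c,s,a))
    e=max([b[1]-b[0],b[2]-b[1]],key=np.linalg.norm)
    print(seed,"c",np.round(c,1),"size",np.round(s,1),"long axis yaw",np.degrees(np.arctan2(e[1],e[0])).round(1)%180)
blob(cv2.inRange(hsv,(18,120,90),(35,255,255)),.006,(282,180))
blob(cv2.inRange(hsv,(5,110,50),(16,255,200)),.044,(124,83))
g=im[70,292].astype(int); print(g, im[70,240])
blob(cv2.inRange(im,*(np.clip(g-22,0,255).tolist(),np.clip(g+22,0,255).tolist())) ,.008,(292,70))
blob(cv2.inRange(hsv,(100,140,60),(125,255,255)),.072,(140,20))
E
```

```text
(282, 180) c [ 445.5 -345.2] size [ 72.4 100.3] long axis yaw 164.0
(124, 83) c [538.7 -83.8] size [17.9 98. ] long axis yaw 171.0
[119 125 128] [172 187 207]Traceback (most recent call last):
  File "<stdin>", line 15, in <module>
cv2.error: OpenCV(4.12.0) :-1: error: (-5:Bad argument) in function 'inRange'
> Overload resolution failed:
>  - lowerb is not a numpy array, neither a scalar
>  - Expected Ptr<cv::UMat> for argument 'lowerb'
```

```bash
python3 - <<'E'
from h import *
im=cv2.imread("pics/w1.png"); hsv=cv2.cvtColor(im,cv2.COLOR_BGR2HSV)
K,T=cam("wrist")
def blob(m,z,seed,k=5):
    n,lab,st,ce=cv2.connectedComponentsWithStats(cv2.morphologyEx(m,cv2.MORPH_CLOSE,np.ones((k,k))))
    i=1+np.argmin(np.linalg.norm(ce[1:]-seed,axis=1)+1e3*(st[1:,4]<80))
    ys,xs=np.where(lab==i)
    P=np.array([ray(K,T,p,z)[:2] for p in zip(xs,ys)],np.float32)*1000
    (c,s,a)=cv2.minAreaRect(P); b=cv2.boxPoints((c,s,a))
    e=max([b[1]-b[0],b[2]-b[1]],key=np.linalg.norm)
    print(seed,"c",np.round(c,1),"size",np.round(s,1),"long axis yaw",np.degrees(np.arctan2(e[1],e[0])).round(1)%180)
g=im[70,292].astype(int)
blob(cv2.inRange(im,np.clip(g-25,0,255).astype(np.uint8),np.clip(g+25,0,255).astype(np.uint8)) ,.008,(292,70),3)
blob(cv2.inRange(hsv,(100,140,60),(125,255,255)),.072,(140,20))
big=cv2.resize(im[0:220,60:360],None,fx=2.6,fy=2.6,interpolation=cv2.INTER_CUBIC); cv2.imwrite("pics/w1c.png",big)
E
```

```text
(292, 70) c [ 633.9 -320.1] size [ 80.5 157.5] long axis yaw 171.0
(140, 20) c [619.  -99.7] size [ 66.9 127.3] long axis yaw 91.5
```

View pics/w1c.png

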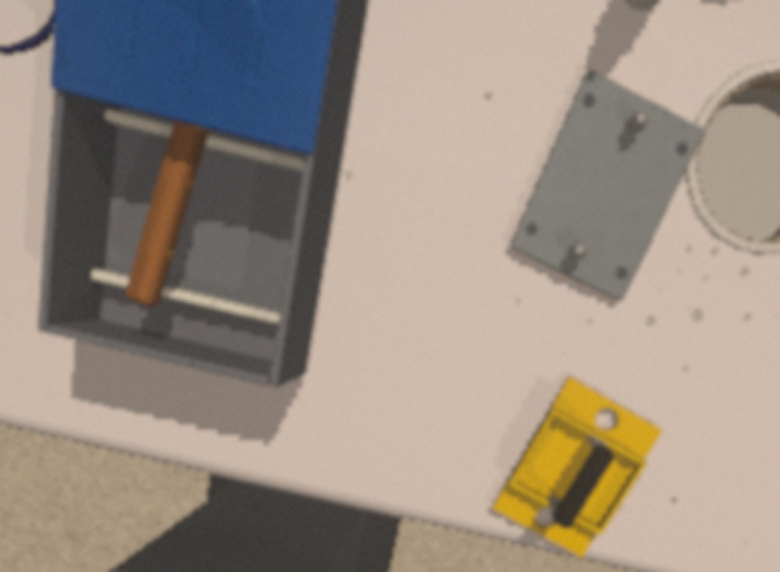

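```bash
python3 - <<'E'
from h import *
K,T=cam("wrist")
f=lambda u,v,z: ray(K,T,(u/2.6+60,v/2.6),z)[:2]*1000
def ln(n,*a):
    p=[f(*x) for x in a]; c=np.mean(p,0); print(n,[q.round(0).tolist() for q in p],"c",c.round(1),"yaw",np.degrees(np.arctan2(*(p[-1]-p[0])[::-1])).round(1),"len",np.linalg.norm(p[-1]-p[0]).round(0))
ln("base diag1",(590,72,.008),(620,300,.008)); ln("base diag2",(702,130,.008),(512,250,.008))
ln("base left",(512,250,.008),(590,72,.008)); ln("base right",(620,300,.008),(702,130,.008))
ln("pegs",(577,247,.026),(642,118,.026))
ln("bar",(563,523,.054),(605,447,.054))
ln("holes",(545,514,.006),(607,420,.006))
ln("box front",(42,330,.068),(275,383,.068)); ln("cover edge",(55,88,.072),(312,153,.072))
ln("box left",(42,330,.068),(55,88,.070)); ln("box right",(275,383,.068),(312,153,.07))
ln("handle",(143,298,.044),(188,125,.044))
E
```

```text
base diag1 [[671.0, -292.0], [555.0, -343.0]] c [ 613.  -317.4] yaw -156.3 len 126.0
base diag2 [[657.0, -362.0], [568.0, -272.0]] c [ 612.5 -317.2] yaw 134.7 len 127.0
base left [[568.0, -272.0], [671.0, -292.0]] c [ 619.3 -282. ] yaw -10.9 len 105.0
base right [[555.0, -343.0], [657.0, -362.0]] c [ 606.2 -352.6] yaw -10.8 len 104.0
pegs [[577.0, -308.0], [651.0, -325.0]] c [ 614.1 -316.4] yaw -13.1 len 75.0
bar [[423.0, -338.0], [473.0, -350.0]] c [ 448.2 -344.2] yaw -13.1 len 52.0
holes [[412.0, -333.0], [482.0, -356.0]] c [ 446.9 -344.2] yaw -17.9 len 74.0
box front [[466.0, -38.0], [468.0, -163.0]] c [ 467.  -100.4] yaw -89.4 len 125.0
cover edge [[585.0, -38.0], [586.0, -164.0]] c [ 585.8 -101.1] yaw -89.7 len 127.0
box left [[466.0, -38.0], [586.0, -37.0]] c [526.  -37.2] yaw 0.5 len 119.0
box right [[468.0, -163.0], [586.0, -164.0]] c [ 527.  -163.4] yaw -0.4 len 119.0
handle [[493.0, -77.0], [587.0, -91.0]] c [539.7 -84.1] yaw -8.2 len 95.0
```

```bash
python3 -m pendant '[[1,-0.047,0.046,0.03,0],[1,0,0,0.04,0.165],[1,0,0,0.04,0.165],[1,0,0,0.04,0.165],[1,0,0,0,0]]'
python3 - <<'E'
from h import *
T0=pose(); print(T0.round(3)); im=env.read_camera("wrist"); save(im,"w2.png"); 
r=env.recognise("wrist","tray_grip");print(r[:1]); r=env.recognise("wrist","drip_base");print(r[:1])
E
```

```text
clock: 3.22
tcp_pos: [0.4504, -0.3355, 0.1953]
orientation: [-0.002, 0.992, -0.127, -0.003]
wrist_force: [0.1, 0.4, 0.4]
finger_gap: 0.0855
grip_force: 0.0
[[ 0.968 -0.251 -0.005  0.45 ]
 [-0.251 -0.968  0.005 -0.335]
 [-0.006 -0.003 -1.     0.195]
 [ 0.     0.     0.     1.   ]]
[{'centre': [3.8, 190.9], 'score': 0.66}]
[{'centre': [194.8, 37.4], 'score': 0.97}]
```

View pics/w2.png

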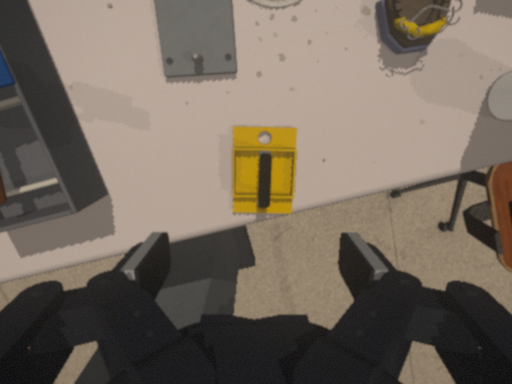

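The tray is square in the view: the bar runs from (265,153) to (264,208), and the plate from row 126 to 214. The base's near edge is at row 76, with a peg at (197,57).

```bash
python3 - <<'E'
from h import *
T0=pose(); print(T0[:3,3].round(4)); K,C=cam("wrist",T0); iT=np.linalg.inv(T0)
f=lambda u,v,z:(ray(K,C,(u,v),z)*1000)
def ln(n,a,b):
    p,q=f(*a),f(*b);c=(p+q)/2;d=iT[:3,:3]@(q-p);print(n,"world",c.round(1)[:2],"tool",((iT@np.append(c/1000,1))[:3]*1000).round(1),"len",np.linalg.norm(d).round(1),"tool yaw",np.degrees(np.arctan2(d[1],d[0])).round(1), "wyaw",np.degrees(np.arctan2(*(q-p)[1::-1])).round(1))
ln("bar",(264,208,.054),(265,153,.054))
ln("plate left",(233,213,.006),(233.5,126,.006)); ln("plate right",(293,213,.006),(297,127,.006))
ln("base front",(165,75,.008),(237,71,.008)); ln("peg-edge",(201,73,.008),(197,54,.026)); 
ln("base sides", (165,75,.008),(157,8,.008)); ln("base sideR", (237,71,.008),(232,8,.008))
E
python3 -m pendant '[[1,0,0,0,0]]'
```

```text
[ 0.453  -0.3378  0.2003]
bar world [ 449.7 -346.9] tool [ -1.3   9.5 146.3] len 56.0 tool yaw 0.5 wyaw -15.0
plate left world [ 458.1 -313.8] tool [ -1.6 -24.8 194.2] len 102.2 tool yaw 1.5 wyaw -15.9
plate right world [ 439.7 -382.5] tool [ -2.2  46.3 194.3] len 101.2 tool yaw 0.4 wyaw -14.9
base front world [ 568.1 -309.6] tool [103.9 -56.4 192.4] len 75.7 tool yaw 87.0 wyaw -101.5
peg-edge world [ 575.4 -311.6] tool [111.5 -56.3 183.5] len 23.5 tool yaw 0.4 wyaw -14.8
base sides world [ 606.1 -279. ] tool [133.  -95.5 192.4] len 62.1 tool yaw -2.5 wyaw -12.0
base sideR world [ 589.2 -352. ] tool [134.9 -20.6 192.6] len 58.3 tool yaw -3.9 wyaw -10.5
clock: 3.5
tcp_pos: [0.4533, -0.3379, 0.2005]
orientation: [0.001, 0.992, -0.127, 0.001]
wrist_force: [-0.8, -0.2, -0.4]
finger_gap: 0.0856
grip_force: 0.0
```

```bash
python3 -m pendant '[[1,-0.0045,0.0083,0.03,0],[1,0,0,0.04,0],[1,0,0,0.04,0],[1,0,0,0.03,0],[1,0,0,0.015,0],[1,0,0,0,0]]' 60
python3 -m pendant '[[-1,0,0,0,0],[-1,0,0,0,0],[-1,0,0,0,0],[-1,0,0,0,0],[-1,0,0,0,0],[-1,0,0,0,0]]' 60
```

```text
clock: 4.25
tcp_pos: [0.4459, -0.3439, 0.0434]
orientation: [-0.0, 0.992, -0.127, -0.0]
wrist_force: [0.2, 0.4, -0.1]
finger_gap: 0.0853
grip_force: 0.0
clock: 5.0
tcp_pos: [0.4461, -0.3441, 0.0438]
orientation: [0.0, 0.992, -0.127, 0.0]
wrist_force: [0.5, 0.5, 4.9]
finger_gap: 0.0108
grip_force: 58.7
```

```bash
python3 -m pendant '[[-1,0,0,-0.03,0],[-1,0,0,-0.04,0],[-1,0.0386,-0.017,0,-0.029],[-1,0.0386,-0.017,0,-0.029],[-1,0.0386,-0.016,0,0],[-1,0.0386,-0.016,0,0],[-1,0,0,0,0],[-1,0,0,0,0]]' 60
python3 - <<'E'
from h import *
T0=pose(); print(T0.round(4)); im=env.read_camera("wrist"); save(im,"w3.png"); print(env.get_state()["finger_gap"])
E
```

```text
clock: 6.0
tcp_pos: [0.6101, -0.3126, 0.1123]
orientation: [-0.0, 0.995, -0.098, -0.001]
wrist_force: [-0.3, 1.0, -1.1]
finger_gap: 0.011
grip_force: 58.6
[[ 9.807e-01 -1.957e-01 -2.100e-03  6.101e-01]
 [-1.957e-01 -9.807e-01  9.000e-04 -3.126e-01]
 [-2.300e-03 -5.000e-04 -1.000e+00  1.123e-01]
 [ 0.000e+00  0.000e+00  0.000e+00  1.000e+00]]
0.011102396784611283
```

View pics/w3.png

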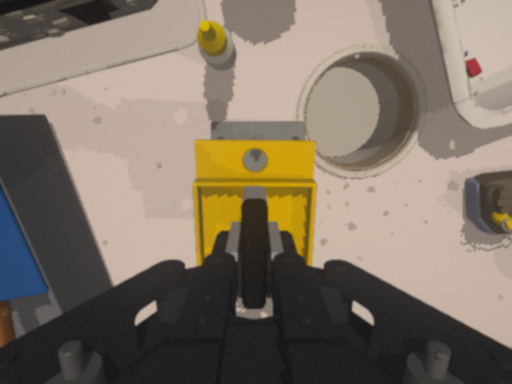

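The tray hangs level with its front hole at (255,160). The base's far edge shows behind it from (211,122) to (304,122).

```bash
python3 - <<'E'
from h import *
T0=np.array([[.9807,-.1957,-.0021,.6101],[-.1957,-.9807,.0009,-.3126],[-.0023,-.0005,-1,.1123],[0,0,0,1]]); K,C=cam("wrist",T0); iT=np.linalg.inv(T0)
t=lambda u,v,z:((iT@np.append(ray(K,C,(u,v),z),1))[:2]*1000).round(1)
print("hole",t(255,160,.0745),"plate far",t(195,141,.0745),t(315,141,.0745))
print("rim corners",t(194,182,.0855),t(316,182,.0855))
print("base far z8",t(211,122,.008),t(304,122,.008)," z0",t(211,122,0),t(304,122,0))
im=cv2.imread("pics/w3.png")
for c in (225,255,285): print(c,[int(x) for x in im[112:142,c].mean(1)])
for r in (126,132): print(r,[int(x) for x in im[r,200:222].mean(1)],[int(x) for x in im[r,296:314].mean(1)])
print(pose()[:3,3].round(4))
E
```

```text
hole [38.9 -0.4] plate far [ 49.9 -34.6] [49.9 33.8]
rim corners [ 28.5 -34.2] [28.5 33.3]
base far z8 [ 57.7 -34.9] [57.6 38.5]  z0 [ 57.3 -36.1] [57.3 39.9]
225 [118, 118, 117, 122, 134, 134, 128, 134, 148, 138, 121, 115, 116, 115, 115, 115, 116, 116, 116, 116, 116, 115, 114, 115, 116, 114, 113, 112, 119, 127]
255 [184, 184, 185, 185, 186, 185, 184, 179, 170, 146, 124, 121, 120, 122, 122, 122, 123, 122, 123, 122, 121, 119, 115, 112, 109, 106, 109, 109, 115, 122]
285 [186, 186, 186, 186, 186, 186, 186, 186, 173, 143, 120, 120, 120, 121, 120, 122, 120, 121, 120, 121, 120, 119, 120, 119, 120, 122, 120, 119, 119, 124]
126 [174, 173, 173, 176, 176, 174, 174, 174, 173, 167, 140, 103, 82, 79, 80, 84, 99, 109, 111, 113, 114, 114] [121, 122, 122, 122, 120, 121, 119, 119, 116, 124, 141, 151, 153, 155, 157, 156, 156, 156]
132 [174, 173, 173, 175, 174, 173, 172, 172, 173, 168, 147, 119, 109, 111, 114, 114, 114, 114, 114, 116, 114, 115] [122, 122, 120, 121, 122, 122, 121, 117, 116, 121, 125, 130, 143, 154, 154, 155, 156, 156]
[ 0.6097 -0.3129  0.1126]
```

```bash
python3 -m pendant '[[-1,0.0039,0.0032,0.01,0],[-1,0,0,0.01,0],[-1,0,0,0.01,0],[-1,0,0,0,0],[-1,0,0,0,0]]' 60
python3 -m pendant '[[-1,0,0,0.007,0],[-1,0,0,0.006,0],[-1,0,0,0,0],[-1,0,0,0,0]]' 60
python3 - <<'E'
from h import *
print(pose().round(4)); im=env.read_camera("wrist"); save(im,"w4.png")
E
```

```text
clock: 6.68
tcp_pos: [0.6141, -0.317, 0.0834]
orientation: [0.0, 0.995, -0.098, -0.0]
wrist_force: [0.9, -0.7, -0.9]
finger_gap: 0.0107
grip_force: 58.6
clock: 7.18
tcp_pos: [0.6141, -0.3169, 0.0703]
orientation: [0.0, 0.995, -0.098, -0.0]
wrist_force: [0.3, -0.6, -0.8]
finger_gap: 0.0106
grip_force: 58.6
[[ 9.806e-01 -1.959e-01 -1.000e-04  6.141e-01]
 [-1.959e-01 -9.806e-01 -1.000e-04 -3.169e-01]
 [-1.000e-04  1.000e-04 -1.000e+00  7.030e-02]
 [ 0.000e+00  0.000e+00  0.000e+00  1.000e+00]]
```

```bash
python3 - <<'E'
import cv2
im=cv2.imread("pics/w4.png"); cv2.imwrite("pics/w4c.png",cv2.resize(im[100:280,170:340],None,fx=3.3,fy=3.3,interpolation=cv2.INTER_CUBIC))
E
```

```text
(no output)
```

View pics/w4c.png

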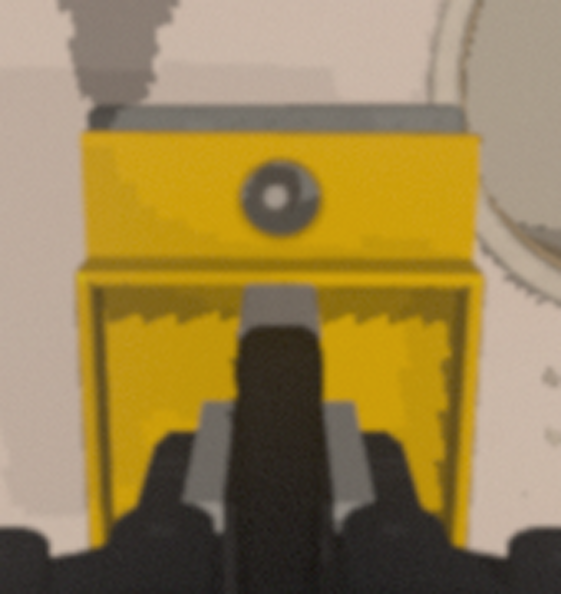

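The peg tip at crop (275,196) shows almost centred in the hole at (281,198), about 1 mm left. I'll continue down.

```bash
python3 -m pendant '[[-1,0,-0.0008,0.006,0],[-1,0,0,0.006,0],[-1,0,0,0.004,0],[-1,0,0,0.003,0],[-1,0,0,0,0],[-1,0,0,0,0]]' 60
```

```text
clock: 7.98
tcp_pos: [0.6143, -0.3162, 0.0518]
orientation: [0.0, 0.995, -0.098, 0.0]
wrist_force: [-1.9, 0.2, 4.0]
finger_gap: 0.011
grip_force: 59.2
```

```bash
python3 -m pendant '[[1,0,0,0,0],[1,0,0,0,0],[1,0,0,0,0],[1,0,0,0,0],[1,0,0,-0.04,0],[1,0,0,-0.055,0],[1,0,0,-0.055,0],[1,0,0,-0.055,0]]'
python3 -m pendant '[[0,-0.0352,-0.049,-0.01,0],[0,-0.0352,-0.049,-0.01,0],[0,-0.0352,-0.049,-0.01,0],[0,-0.0352,-0.049,0,0],[0,0,0,0,0],[0,0,0,0,0]]'
python3 - <<'E'
from h import *
T0=pose(); print(repr(T0.round(4))); im=env.read_camera("wrist"); save(im,"w5.png")
for l in ("spatula_handle","tray_grip"): print(env.recognise("wrist",l)[:1])
E
```

```text
clock: 8.98
tcp_pos: [0.6141, -0.3161, 0.2582]
orientation: [0.0, 0.995, -0.098, 0.0]
wrist_force: [-0.0, -1.1, -0.1]
finger_gap: 0.0854
grip_force: 0.0
clock: 9.72
tcp_pos: [0.515, -0.0964, 0.2868]
orientation: [0.0, 0.995, -0.098, 0.001]
wrist_force: [-0.2, 0.2, 0.5]
finger_gap: 0.0427
grip_force: 0.0
array([[ 9.808e-01, -1.952e-01,  1.300e-03,  5.150e-01],
       [-1.952e-01, -9.808e-01, -9.000e-04, -9.640e-02],
       [ 1.400e-03,  6.000e-04, -1.000e+00,  2.868e-01],
       [ 0.000e+00,  0.000e+00,  0.000e+00,  1.000e+00]])
[{'centre': [244.1, 149.4], 'score': 0.95}]
[{'centre': [404.9, 48.6], 'score': 0.84}]
```

View pics/w5.png

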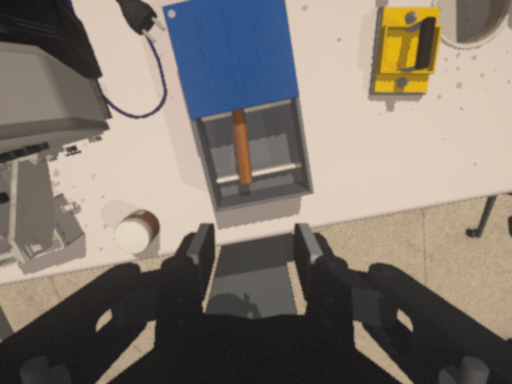

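The tray sits on the base with a peg showing in each hole, near (410,17) and (402,84). The handle runs from its end at (245,184) to the cover edge at (238,112).

```bash
python3 - <<'E'
from h import *
T0=np.array([[.9808,-.1952,.0013,.515],[-.1952,-.9808,-.0009,-.0964],[.0014,.0006,-1,.2868],[0,0,0,1]]); K,C=cam("wrist",T0)
f=lambda u,v,z:ray(K,C,(u,v),z)[:2]*1000
im=cv2.imread("pics/w5.png"); hsv=cv2.cvtColor(im,cv2.COLOR_BGR2HSV); m=cv2.inRange(hsv,(4,100,40),(17,255,220)); m[:100]=0;m[190:]=0;m[:,:200]=0;m[:,290:]=0
n,l,s,c=cv2.connectedComponentsWithStats(m); i=1+np.argmax(s[1:,4]); ys,xs=np.where(l==i)
P=np.array([f(x,y,.044) for x,y in zip(xs,ys)],np.float32); r=cv2.minAreaRect(P); print(r, cv2.boxPoints(r).round(1).tolist())
v=cv2.fitLine(P,cv2.DIST_L2,0,.01,.01).ravel(); print("dir",np.degrees(np.arctan(v[1]/v[0])),v[2:])
print("end",f(245,184,.044),"rib",f(220,180,.03),f(300,166,.03))
print("cover edge",f(191,118,.072),f(299,96,.072),"front",f(217,211,.068),f(312,190,.068))
print("tray pegs",f(410,17,.026),f(402,84,.026))
print("now",pose()[:3,3])
E
```

```text
((536.419189453125, -84.17034149169922), (16.58192253112793, 96.69407653808594), 85.15320587158203) [[487.5, -88.30000305175781], [583.9000244140625, -96.5], [585.2999877929688, -80.0], [488.8999938964844, -71.80000305175781]]
dir -5.1200767 [537.0621 -84.1873]
end [489.016088   -78.13681298] rib [497.94835551 -44.06851118] [ 495.73389262 -156.20093291]
cover edge [586.30630149 -34.85290879] [ 585.83787749 -162.26361331] front [466.82688605 -37.32540044] [ 470.7505154  -161.60801781]
tray pegs [ 650.45058582 -315.79594529] [ 575.12924547 -301.76851937]
now [ 0.51524493 -0.09751064  0.28607634]
```

```bash
python3 -m pendant '[[0,0,-0.0155,0.03,-0.075],[0,0,0,0.045,0],[0,0,0,0.045,0],[0,0,0,0.045,0],[0,0,0,0.035,0],[0,0,0,0,0],[0,0,0,0,0]]'
python3 - <<'E'
from h import *
T0=pose(); print(T0.round(4)); im=env.read_camera("wrist"); save(im,"w6.png")
E
```

```text
clock: 10.75
tcp_pos: [0.5186, -0.0821, 0.0872]
orientation: [0.0, 0.998, -0.062, 0.001]
wrist_force: [0.5, -0.4, 0.8]
finger_gap: 0.043
grip_force: 0.0
[[ 9.924e-01 -1.229e-01  1.000e-03  5.186e-01]
 [-1.229e-01 -9.924e-01 -4.000e-04 -8.210e-02]
 [ 1.000e-03  3.000e-04 -1.000e+00  8.720e-02]
 [ 0.000e+00  0.000e+00  0.000e+00  1.000e+00]]
```

View pics/w6.png

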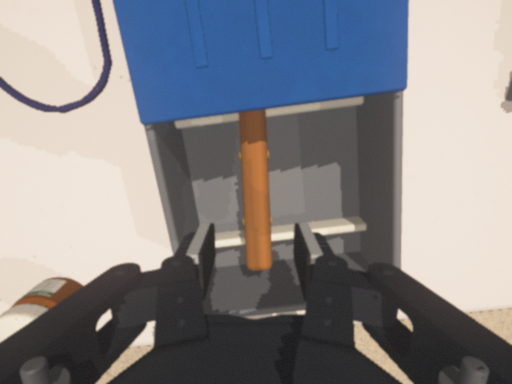

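The handle, from (253,110) to (259,270), sits centred between the fingers. I'll descend and grip.

```bash
python3 -m pendant '[[0,0,0,0.02,0],[0,0,0,0.015,0],[0,0,0,0.012,0],[0,0,0,0,0],[-1,0,0,0,0],[-1,0,0,0,0],[-1,0,0,0,0],[-1,0,0,0,0]]' 30
python3 -m pendant '[[-1,0,0,-0.01,0],[-1,0,0,-0.01,0],[-1,0,0,0,0]]' 30
```

```text
clock: 11.8
tcp_pos: [0.5179, -0.0813, 0.0394]
orientation: [0.0, 0.998, -0.061, 0.0]
wrist_force: [0.1, -0.2, 0.9]
finger_gap: 0.0155
grip_force: 31.8
clock: 12.18
tcp_pos: [0.5184, -0.0814, 0.0605]
orientation: [0.0, 0.998, -0.061, 0.001]
wrist_force: [0.5, -0.6, -1.6]
finger_gap: 0.0157
grip_force: 31.6
```

```bash
python3 -m pendant '[[-1,0,0,-0.006,0],[-1,0,0,-0.006,0],[-1,0,0,-0.006,0],[-1,0,0,0,0]]' 25
python3 -m pendant '[[-1,0,0,-0.008,0],[-1,0,0,-0.008,0],[-1,0,0,-0.008,0],[-1,0,0,0,0]]' 25
```

```text
clock: 12.68
tcp_pos: [0.5172, -0.0811, 0.0775]
orientation: [0.0, 0.998, -0.061, -0.0]
wrist_force: [-1.2, 0.6, -1.7]
finger_gap: 0.0157
grip_force: 30.9
clock: 13.18
tcp_pos: [0.516, -0.0808, 0.0986]
orientation: [-0.0, 0.998, -0.061, -0.002]
wrist_force: [3.3, -1.6, -23.8]
finger_gap: 0.0155
grip_force: 26.7
```

```bash
cat > tilt.py <<'E'
from h import *
def rows(im,c0=225,c1=290):
    hsv=cv2.cvtColor(im,cv2.COLOR_RGB2HSV); m=cv2.inRange(hsv,(4,110,30),(17,255,230)); m[:,:c0]=0;m[:,c1:]=0
    n,l,s,c=cv2.connectedComponentsWithStats(m); i=1+np.argmax(s[1:,4]); return s[i],[(r,int((l[r]==i).sum()),float(np.where(l[r]==i)[0].mean().round(1))) for r in range(0,384,8) if (l[r]==i).any()]
E
python3 - <<'E'
from tilt import *
K,C=cam("wrist",np.eye(4))
a=cv2.cvtColor(cv2.imread("pics/w6.png"),cv2.COLOR_BGR2RGB); print(rows(a))
T0=np.eye(4)
# handle end in tool coords in w6: plane tool z = .0872-.044
p=ray(K,C,(259,270),.0872-.044); print("end tool",p)
im=env.read_camera("wrist"); save(im,"w7.png"); print(rows(im)); print(env.get_state()["wrist_force"])
E
```

```text
(array([ 240,  111,   33,  160, 4073], dtype=int32), [(112, 17, 255.0), (120, 25, 252.0), (128, 26, 252.5), (136, 25, 253.0), (144, 26, 253.5), (152, 29, 254.0), (160, 27, 254.0), (168, 26, 254.5), (176, 26, 254.5), (184, 25, 255.0), (192, 26, 255.5), (200, 26, 255.5), (208, 25, 256.0), (216, 26, 256.5), (224, 27, 257.0), (232, 25, 257.0), (240, 25, 258.0), (248, 25, 258.0), (256, 26, 258.5), (264, 26, 258.5)])
end tool [-0.03655612  0.0023186   0.0432    ]
(array([ 237,  109,   35,  201, 6316], dtype=int32), [(112, 25, 255.0), (120, 29, 254.0), (128, 29, 254.0), (136, 30, 254.5), (144, 30, 254.5), (152, 30, 254.5), (160, 31, 254.0), (168, 33, 254.0), (176, 31, 254.0), (184, 31, 254.0), (192, 31, 254.0), (200, 31, 254.0), (208, 31, 254.0), (216, 31, 254.0), (224, 33, 254.0), (232, 33, 254.0), (240, 33, 254.0), (248, 34, 253.5), (256, 34, 253.5), (264, 34, 253.5), (272, 34, 253.5), (280, 34, 253.5), (288, 35, 254.0), (296, 35, 254.0), (304, 30, 253.5)])
[  2.85220507  -1.53078579 -25.45163391]
```

```bash
cat >> tilt.py <<'E'
def endrow(th,s=.0365):
    K,C=cam("wrist",np.eye(4)); c,n=np.cos(th),np.sin(th)
    g=np.array([0,0,-.002+.0025]); p=g+s*np.array([-c,0,-n])+.007*np.array([n,0,-c])
    return proj(K,C,p)[1]
def tilt(im):
    st,_=rows(im); r=st[1]+st[3]; ths=np.radians(np.arange(0,75)); return st[:4], np.degrees(ths[np.argmin([abs(endrow(t)-r) for t in ths])])
E
python3 - <<'E'
from tilt import *
print([(d,endrow(np.radians(d)).round(0)) for d in (0,5,10,15,20,25,30,40,50)])
E
```

```text
[(0, np.float64(324.0)), (5, np.float64(328.0)), (10, np.float64(331.0)), (15, np.float64(333.0)), (20, np.float64(335.0)), (25, np.float64(336.0)), (30, np.float64(337.0)), (40, np.float64(336.0)), (50, np.float64(332.0))]
```

```bash
python3 -m pendant '[[-1,0,0,0,0],[-1,0,0,-0.004,0],[-1,0,0,-0.004,0],[-1,0,0,0,0]]' 20
python3 - <<'E'
from tilt import *
im=env.read_camera("wrist"); save(im,"w8.png"); print(rows(im)[0],rows(im)[1][::4])
E
```

```text
clock: 13.72
tcp_pos: [0.5154, -0.0808, 0.1067]
orientation: [-0.0, 0.998, -0.061, -0.003]
wrist_force: [1.2, -1.5, -24.9]
finger_gap: 0.0155
grip_force: 20.3
[ 237  108   34  189 5624] [(112, 28, 254.5), (144, 28, 254.5), (176, 29, 254.0), (208, 30, 253.5), (240, 32, 253.5), (272, 32, 253.5)]
```

```bash
python3 -m pendant '[[-1,0,0,0.003,0],[-1,0,0,0,0],[-1,-0.007,0,-0.004,0],[-1,-0.007,0,-0.004,0],[-1,-0.007,0,-0.004,0],[-1,-0.007,0,-0.004,0],[-1,0,0,0,0]]' 45
python3 - <<'E'
from tilt import *
im=env.read_camera("wrist"); save(im,"w9.png"); print(rows(im)[0],rows(im)[1][::4])
E
```

```text
clock: 14.65
tcp_pos: [0.49, -0.0779, 0.1234]
orientation: [0.0, 0.998, -0.061, 0.001]
wrist_force: [-0.4, 0.4, -0.6]
finger_gap: 0.0149
grip_force: 51.1
[ 238  110   33  188 5532] [(112, 19, 254.0), (144, 28, 253.5), (176, 29, 254.0), (208, 30, 253.5), (240, 31, 254.0), (272, 32, 253.5)]
```

```bash
python3 -m pendant '[[-1,0,0,-0.007,0],[-1,0,0,-0.007,0],[-1,0,0,-0.007,0],[-1,0,0,0,0]]' 35
python3 - <<'E'
from tilt import *
im=env.read_camera("wrist"); save(im,"w10.png"); print(rows(im)[0],rows(im)[1][::4])
E
```

```text
clock: 15.2
tcp_pos: [0.4896, -0.0778, 0.1437]
orientation: [0.0, 0.998, -0.061, -0.0]
wrist_force: [-2.1, 0.2, -2.0]
finger_gap: 0.0155
grip_force: 50.6
[ 238  119   33  180 5244] [(120, 17, 254.0), (152, 27, 254.0), (184, 29, 254.0), (216, 30, 253.5), (248, 31, 254.0), (280, 32, 253.5)]
```

```bash
python3 -m pendant '[[-1,0,0,-0.008,0],[-1,0,0,-0.008,0],[-1,0,0,-0.008,0],[-1,0,0,0,0]]' 35
python3 - <<'E'
from tilt import *
im=env.read_camera("wrist"); save(im,"w11.png"); print(rows(im)[0],rows(im)[1][::4])
E
```

```text
clock: 15.75
tcp_pos: [0.4903, -0.0779, 0.1684]
orientation: [0.0, 0.998, -0.061, 0.001]
wrist_force: [-1.6, 0.2, -1.4]
finger_gap: 0.015
grip_force: 50.4
[ 238  132   34  171 4843] [(136, 25, 254.0), (168, 26, 253.5), (200, 29, 254.0), (232, 29, 254.0), (264, 31, 254.0), (296, 30, 253.5)]
```

```bash
python3 -m pendant '[[-1,-0.008,0,-0.008,0],[-1,-0.008,0,-0.008,0],[-1,-0.008,0,-0.008,0],[-1,-0.008,0,-0.008,0],[-1,-0.006,0,-0.008,0],[-1,0,0,-0.02,0],[-1,0,0,-0.03,0],[-1,0,0,0,0]]'
python3 - <<'E'
from tilt import *
T0=pose(); print(T0[:3,3]); im=env.read_camera("wrist"); save(im,"w12.png"); print(rows(im)[0],rows(im)[1][::4])
for n in ("wrist","scene","side"):
    if n!="wrist": save(env.read_camera(n),n+"12.png")
    for l in ("spatula_tip","spatula_handle","spatula"): print(n,l,env.recognise(n,l)[:2])
E
```

```text
clock: 16.8
tcp_pos: [0.4535, -0.0736, 0.2599]
orientation: [0.001, 0.998, -0.061, 0.003]
wrist_force: [0.2, -0.1, -1.1]
finger_gap: 0.0149
grip_force: 50.6
[ 0.45352617 -0.07362941  0.25989088]
[ 238  131   33  171 4761] [(136, 25, 254.0), (168, 24, 254.5), (200, 26, 253.5), (232, 28, 253.5), (264, 30, 253.5), (296, 30, 253.5)]
wrist spatula_tip [{'centre': [253.1, 169.4], 'score': 0.91}]
wrist spatula_handle [{'centre': [255.9, 171.8], 'score': 0.88}, {'centre': [277.7, 69.1], 'score': 0.58}]
wrist spatula [{'centre': [254.0, 172.5], 'score': 0.6}]
scene spatula_tip [{'centre': [259.2, 181.3], 'score': 0.44}]
scene spatula_handle [{'centre': [263.8, 181.0], 'score': 0.44}]
scene spatula [{'centre': [263.1, 182.2], 'score': 0.64}, {'centre': [255.2, 192.8], 'score': 0.61}]
side spatula_tip [{'centre': [273.0, 199.4], 'score': 0.59}, {'centre': [271.2, 188.3], 'score': 0.54}]
side spatula_handle [{'centre': [237.6, 189.3], 'score': 0.72}, {'centre': [270.3, 188.6], 'score': 0.62}]
side spatula [{'centre': [271.3, 187.2], 'score': 0.69}]
```

```bash
python3 - <<'E'
import cv2,numpy as np
w=cv2.imread("pics/w12.png")[60:330,130:380]; s=cv2.imread("pics/scene12.png")[130:270,200:340]; d=cv2.imread("pics/side12.png")[140:280,205:345]
# wrist 1.48x -> 370x400 ; scene/side
a=cv2.resize(w,(370,400),interpolation=cv2.INTER_CUBIC); b=cv2.resize(s,(400,300)[:1]+(300,),interpolation=cv2.INTER_CUBIC) if 0 else cv2.resize(s,(300,300),interpolation=cv2.INTER_CUBIC); c=cv2.resize(d,(300,300),interpolation=cv2.INTER_CUBIC)
o=np.zeros((600,670,3),np.uint8); o[:400,:370]=a; o[:300,370:]=b; o[300:,370:]=c; cv2.imwrite("pics/m12.png",o)
E
```

```text
(no output)
```

View pics/m12.png

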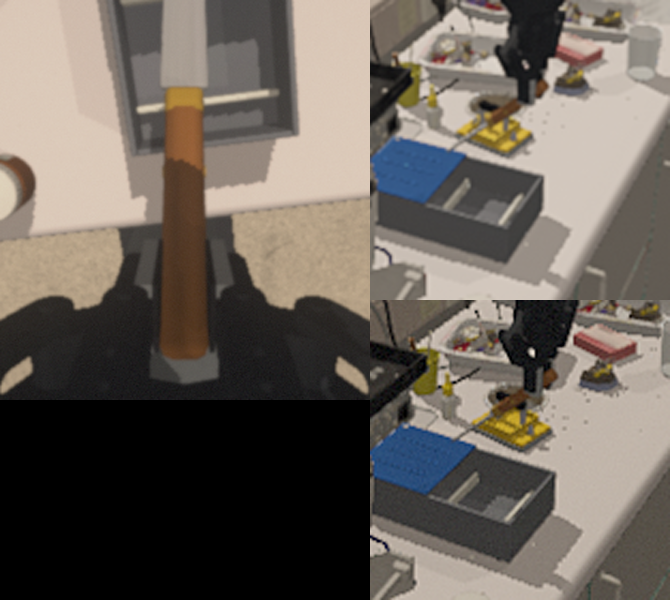

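The spatula is out of the box and held on the slant, blade down. In the wrist view (top left) the blade starts at about row 118. In the scene view (top right) the handle end is at (283,170) and the junction at (255,187). I'll fit tilt and tip numerically.

```bash
python3 - <<'E'
from h import *
im=cv2.imread("pics/w12.png"); g=im.mean(2)
for r in range(0,125,8): print(r,[int(v) for v in g[r,232:282:2]])
E
```

```text
0 [85, 86, 87, 87, 86, 88, 86, 85, 83, 84, 84, 89, 93, 89, 88, 82, 83, 85, 85, 84, 85, 86, 87, 84, 86]
8 [83, 88, 84, 85, 87, 85, 86, 86, 85, 85, 84, 85, 85, 87, 89, 84, 86, 86, 84, 88, 84, 86, 83, 85, 86]
16 [87, 88, 87, 86, 87, 86, 87, 85, 88, 87, 86, 88, 84, 87, 87, 87, 86, 87, 89, 87, 86, 86, 83, 87, 85]
24 [87, 88, 86, 87, 88, 89, 89, 86, 86, 86, 87, 87, 88, 85, 86, 88, 85, 88, 87, 85, 87, 88, 86, 89, 88]
32 [87, 86, 88, 88, 87, 87, 86, 88, 87, 87, 88, 88, 86, 86, 86, 86, 87, 86, 87, 85, 88, 88, 87, 88, 87]
40 [89, 89, 87, 88, 91, 103, 117, 145, 153, 156, 156, 157, 158, 157, 156, 142, 121, 99, 81, 77, 74, 71, 72, 69, 65]
48 [79, 79, 80, 77, 106, 154, 153, 155, 155, 157, 158, 158, 157, 156, 156, 157, 161, 151, 104, 80, 82, 87, 94, 104, 106]
56 [131, 134, 136, 134, 135, 156, 154, 156, 157, 158, 158, 156, 159, 156, 155, 159, 159, 155, 124, 95, 90, 89, 90, 81, 79]
64 [81, 81, 81, 81, 124, 154, 154, 156, 155, 157, 158, 158, 158, 156, 154, 159, 159, 155, 121, 83, 82, 81, 80, 82, 75]
72 [83, 81, 81, 84, 133, 156, 156, 157, 156, 157, 158, 159, 158, 155, 156, 159, 160, 156, 131, 86, 81, 81, 80, 80, 77]
80 [83, 82, 81, 91, 142, 155, 156, 160, 156, 158, 159, 158, 159, 157, 156, 159, 158, 154, 143, 90, 81, 79, 80, 80, 78]
88 [81, 82, 80, 92, 145, 156, 156, 156, 156, 158, 158, 159, 158, 155, 154, 159, 159, 156, 148, 91, 81, 82, 81, 86, 86]
96 [110, 113, 108, 112, 150, 156, 156, 158, 157, 157, 159, 159, 156, 154, 155, 160, 160, 158, 149, 118, 115, 117, 115, 116, 116]
104 [115, 117, 116, 130, 153, 158, 156, 159, 156, 158, 158, 158, 157, 154, 154, 158, 162, 159, 152, 127, 117, 114, 113, 115, 115]
112 [115, 114, 115, 131, 154, 150, 153, 154, 154, 156, 157, 155, 156, 155, 154, 158, 159, 158, 154, 129, 115, 116, 114, 115, 115]
120 [117, 115, 116, 112, 103, 105, 110, 117, 117, 118, 119, 118, 120, 118, 119, 120, 113, 111, 105, 107, 109, 109, 106, 109, 109]
```

```bash
cat > fit.py <<'E'
from h import *
from scipy.optimize import least_squares
Kw,Cw=cam("wrist",np.eye(4))
def pt(p,s,n): # tool coords at s from tip along axis, n up-normal offset
    th,x,z=p; return np.array([x,0,z])+s*np.array([-np.cos(th),0,-np.sin(th)])+n*np.array([np.sin(th),0,-np.cos(th)])
def width(p,s,n,w):
    q=pt(p,s,n); return abs(proj(Kw,Cw,q+[0,w/2,0])[0]-proj(Kw,Cw,q-[0,w/2,0])[0])
def res(p,tip,base,T0,ext,wt=.3):
    r=[proj(Kw,Cw,pt(p,0,.002))[1]-tip, proj(Kw,Cw,pt(p,.09,.007))[1]-base,
       .7*(width(p,.085,.002,.022)-30.5), .7*(width(p,.012,.002,.022)-27.3)]
    for cam_,s,n,u in ext:
        K,C=CC[cam_]; r+=list(wt*(proj(K,C,(T0@np.append(pt(p,s,n),1))[:3])-u))
    return np.array(r)
CC={n:cam(n) for n in("scene","side")}
E
python3 - <<'E'
from fit import *
T0=pose()
ext=[("scene",.2,0,(282.6,169.7)),("scene",.09,0,(254.6,187.4)),("side",.2,0,(290.4,175.5)),("side",.09,0,(263.3,191.8)),("side",0,0,(245.6,204.4))]
for e in ([],ext):
    f=least_squares(res,[.75,.12,.12],args=(39.5,118.5,T0,e)); p=f.x
    print("tilt",np.degrees(p[0]).round(1),"tip tool",p[1:].round(4),"res",f.fun.round(1))
    g=p[1]/np.cos(p[0]); q=pt(p,g,0); print("s at pads",g.round(3),"axis z at pads",q[2].round(4),"tip world",(T0@np.append(pt(p,0,0),1))[:3].round(4))
    print("end row",proj(Kw,Cw,pt(p,.2,.007)))
E
```

```text
tilt 42.4 tip tool [0.1231 0.141 ] res [-0.   0.   0.3 -0.5]
s at pads 0.167 axis z at pads 0.0288 tip world [ 0.5742 -0.0881  0.1161]
end row [256.06442569 286.4501452 ]
tilt 44.1 tip tool [0.1214 0.1335] res [ 0.  -0.   1.3  0.1 -0.1  0.1  0.4 -0.  -0.1  0.3  0.   0.5 -0.5  0.5]
s at pads 0.169 axis z at pads 0.0161 tip world [ 0.5725 -0.0879  0.1235]
end row [256.26167914 296.67634037]
```

```bash
python3 -m pendant '[[-1,0.006,0.019,0,0],[-1,0.012,0.038,0,0],[-1,0.012,0.038,0,0],[-1,0.012,0.038,0,0],[-1,0.012,0.038,0,0],[-1,0.010,0.031,0,0],[-1,0.006,0.019,0.01,0],[-1,0,0,0.01,0]]'
python3 -m pendant '[[-1,0,0,0.01,0],[-1,0,0,0,0],[-1,0,0,0,0],[-1,0,0,0,0]]'
python3 - <<'E'
from fit import *
T0=pose(); print(T0.round(4).tolist()); im=env.read_camera("wrist"); save(im,"w13.png")
p=[np.radians(44.1),.1214,.1335]; print("tip world",(T0@np.append(pt(p,0,0),1))[:3].round(4))
g=cv2.cvtColor(im,cv2.COLOR_RGB2GRAY)
hsv=cv2.cvtColor(im,cv2.COLOR_RGB2HSV); 
for r in range(0,136,6): print(r,"".join("Y" if 18<h<35 and s>120 else "k" if v<55 else "B" if 130<v<175 and s<40 else "." for h,s,v in hsv[r,200:310:2]))
K,C=cam("wrist",T0)
for q in [(.6147,-.3159,.062)]: print("bar centre px",proj(K,C,np.array(q)))
E
```

```text
clock: 18.4
tcp_pos: [0.4946, -0.3019, 0.236]
orientation: [-0.0, 0.998, -0.062, -0.0]
wrist_force: [-0.3, 0.3, 0.1]
finger_gap: 0.015
grip_force: 50.5
clock: 18.9
tcp_pos: [0.4949, -0.3007, 0.228]
orientation: [0.0, 0.998, -0.061, 0.0]
wrist_force: [-0.1, 0.3, -1.7]
finger_gap: 0.0149
grip_force: 50.5
[[0.9926, -0.1213, 0.0009, 0.4949], [-0.1213, -0.9926, -0.0007, -0.3007], [0.0009, 0.0006, -1.0, 0.228], [0.0, 0.0, 0.0, 1.0]]
tip world [ 0.6156 -0.3156  0.0947]
0 .......................................................
6 .............YYYY......................................
12 .............YYYYYYYYYYYYYYYYYYYYYYYYYYYYYYYYY.........
18 .............YYYYYYYYYYYYYY.BB..YYYYYYYYYYYYYY.........
24 .............YYYYYYYYYYYYY...k..YYYYYYYYYYYYYY.........
30 ............YYYYYYYYYYYYYY.....YYYYYYYYYYYYYY..........
36 ............YYYYYYYYYYYYYY.....YYYYYYYYYYYYYY..........
42 ............YYYYYYYYY.BBBBBBB...B.YYYYYYYYYYY..........
48 ............YYYYYYYYYBBBBBBBBBBBB.YYYYYYYYYYY..........
54 ............YYYYYYYYYBBBBBBBBBBBBBYYYYYYYYYY...........
60 ............YYYYYYYY.BBBBBBBBBBBBB.YYYYYYYYY...........
66 ...........YYYYYYYYY.BBBBBBBBBBBBB.YYYYYYYYY...........
72 ...........YYYYYYYYY.BBBBBBBBBBBBB.YYYYYYYYY...........
78 ...........YYYYYYYYY.BBBBBBBBBBBBB.YYYYYYYY............
84 ............YYYYYYYY.BBBBBBBBBBBBB.YYYYYYYY............
90 ...........YYYYYYYYY.BBBBBBBBBBBBBBYYYYYYY.............
96 ...........YYYYYYYYY.BBBBBBBBBBBBB.YYYYYYY.............
102 ...........YYYYYYYYY.BBBBBBBBBBBBBBYYYYYYYB............
108 ....................BBBBBBBBBBBBBBB.YYYYY..............
114 ....................BBBBBBBBBBBBBBBB...................
120 ......................YYYYYYYYYYY......................
126 ......................YYYYYYYYYYY......................
132 ......................Y................................
bar centre px [255.42961076  50.73562402]
```

```bash
python3 - <<'E'
from fit import *
im=cv2.imread("pics/w13.png"); print([int(x) for x in im[28:50,254].mean(1)]); print([int(x) for x in im[108:136:2,254].mean(1)]); print([x.tolist() for x in im[280:320:3,254]])
for tip,base,end in [(39.5,118.5,302),(39.5,118.5,299),(39,118,302),(40,119,302)]:
    f=least_squares(lambda p:np.append(res(p,tip,base,None,[]),proj(Kw,Cw,pt(p,.2,.007))[1]-end),[.75,.12,.12]); p=f.x
    print(np.degrees(p[0]).round(1),p[1:].round(4),f.fun.round(2),"zaxis at pad",pt(p,p[1]/np.cos(p[0]),0)[2].round(4))
E
```

```text
[47, 49, 48, 50, 52, 47, 48, 51, 53, 84, 123, 143, 146, 146, 146, 146, 148, 153, 154, 151, 148, 154]
[146, 145, 147, 143, 141, 122, 113, 115, 116, 116, 117, 114, 97, 95]
[[46, 82, 128], [45, 82, 129], [45, 81, 127], [41, 79, 126], [44, 80, 125], [41, 78, 122], [41, 73, 113], [59, 81, 106], [119, 143, 163], [121, 147, 164], [121, 144, 162], [115, 140, 156], [112, 136, 153], [84, 100, 111]]
44.6 [0.1207 0.1303] [-0.03  0.27  1.74  0.32 -0.18] zaxis at pad 0.0114
44.2 [0.1211 0.1322] [-0.03  0.23  1.47  0.17 -0.15] zaxis at pad 0.0145
44.6 [0.121  0.1299] [-0.03  0.29  1.8   0.36 -0.18] zaxis at pad 0.0106
44.5 [0.1204 0.1307] [-0.03  0.26  1.68  0.28 -0.17] zaxis at pad 0.0122
```

```bash
python3 -m pendant '[[-1,0,0,0.008,0],[-1,0,0,0.008,0],[-1,0,0,0.006,0],[-1,0,0,0.002,0],[-1,0,0,0,0],[-1,0,0,0,0],[-1,0,0,0,0],[-1,0,0,0,0]]'
python3 - <<'E'
from fit import *
T0=pose(); print(T0[:3,3].round(4)); im=env.read_camera("wrist"); save(im,"w14.png")
p=[np.radians(44.5),.121,.131]; print("tip world",(T0@np.append(pt(p,0,0),1))[:3].round(4))
print([int(x) for x in im[28:50,254].mean(1)])
hsv=cv2.cvtColor(im,cv2.COLOR_RGB2HSV)
for r in range(0,60,4): print(r,[int(v) for v in hsv[r,236:276:2,2]])
K,C=cam("wrist",T0)
for n,q in [("bar far end",(.6147+.0265,-.3159-.005,.062)),("bar far peg",(.6147+.0373,-.3159-.0073,.026))]: print(n,proj(K,C,np.array(q)).round(1))
# tip in scene/side: predicted pixel and strip darkness
for n in("scene","side"):
    i=env.read_camera(n); save(i,n+"14.png"); k,c=CC[n]
    print(n,"tip",proj(k,c,(T0@np.append(pt(p,0,0),1))[:3]).round(1),"barmid top",proj(k,c,np.array([.6147,-.3159,.062])).round(1),"barends",proj(k,c,np.array([.588,-.3108,.055])).round(1),proj(k,c,np.array([.641,-.321,.055])).round(1), env.recognise(n,"tray_grip")[:1], env.recognise(n,"spatula_tip")[:1])
E
```

```text
clock: 19.95
tcp_pos: [0.4948, -0.3011, 0.2035]
orientation: [0.0, 0.998, -0.061, 0.0]
wrist_force: [-0.3, -0.3, -0.6]
finger_gap: 0.0148
grip_force: 50.5
[ 0.4948 -0.3011  0.2035]
tip world [ 0.6149 -0.3159  0.0726]
[47, 49, 51, 47, 48, 48, 45, 47, 55, 81, 120, 140, 142, 143, 141, 144, 145, 150, 154, 157, 152, 147]
0 [206, 206, 204, 204, 205, 206, 205, 207, 204, 202, 201, 202, 195, 199, 200, 193, 190, 188, 185, 200]
4 [206, 207, 206, 206, 205, 205, 207, 206, 204, 202, 192, 184, 195, 204, 205, 206, 206, 206, 204, 205]
8 [204, 207, 207, 207, 206, 202, 198, 188, 143, 111, 136, 154, 129, 126, 174, 204, 205, 207, 205, 206]
12 [205, 206, 207, 206, 207, 205, 197, 156, 73, 60, 64, 72, 70, 76, 119, 190, 207, 206, 208, 206]
16 [196, 199, 200, 202, 206, 208, 201, 127, 55, 53, 54, 53, 52, 54, 122, 195, 207, 206, 207, 207]
20 [192, 192, 192, 192, 189, 190, 196, 106, 55, 54, 56, 55, 53, 67, 167, 206, 205, 208, 208, 206]
24 [107, 110, 116, 121, 124, 125, 123, 72, 55, 55, 56, 54, 54, 75, 169, 194, 195, 199, 200, 197]
28 [139, 136, 137, 137, 131, 128, 116, 63, 56, 55, 56, 53, 55, 63, 104, 106, 104, 
[... 383 characters left out ...]
73, 158, 154, 181, 206, 205, 205]
48 [207, 204, 174, 154, 158, 167, 179, 181, 168, 163, 160, 159, 157, 165, 176, 156, 182, 205, 206, 206]
52 [206, 206, 172, 152, 151, 156, 160, 155, 154, 153, 154, 168, 171, 160, 158, 153, 181, 206, 206, 204]
56 [205, 201, 162, 153, 152, 154, 153, 154, 155, 155, 153, 153, 154, 158, 155, 152, 179, 206, 207, 205]
bar far end [257.2   9.1]
bar far peg [257.8   9. ]
scene tip [257.3 175.5] barmid top [257.3 178.2] barends [263.9 182.3] [251.1 177.6] [{'centre': [257.1, 189.5], 'score': 0.67}] []
side tip [269.9 182.1] barmid top [269.9 184.9] barends [276.5 189.6] [263.5 184.1] [{'centre': [271.8, 199.0], 'score': 0.62}] [{'centre': [293.0, 166.4], 'score': 0.7}]
```

```bash
python3 -m pendant '[[-1,0,0,0,0],[-1,0,0,0,0]]'; python3 -c "
from workcell import env
print(env.hand_in())"
```

```text
clock: 20.55
tcp_pos: [0.4947, -0.301, 0.2033]
orientation: [0.0, 0.998, -0.061, -0.0]
wrist_force: [-1.0, 0.6, -0.8]
finger_gap: 0.0151
grip_force: 50.5
the job is handed in; nothing more can be done
None
```

I handed the job in at about 20.6 s: the tray is seated on both pegs and released, and the spatula is still held at about 44° with its tip over the middle of the tray, an estimated 6–10 mm above the black handle; I never touched the jar, cast or bottle, and no verdict came back.

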